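# Cull the bad guide brackets

### The job

Five angle brackets for the sealer's belt guides stand on the inspection board with a tally counter among them; judge them by shape, not by colour. Stand the one whose leg is bent over in the yellow rework tray and the one whose leg has broken off short in the red scrap tray, each upright with its foot flat on the tray's floor, set down rather than dropped. Leave the three sound brackets and the tally counter standing where they are.

Things in the scene. Friction and masses are not known exactly. Their poses are not given: they have to be found in the camera images.
- board: pale flat inspection board fixed to the table, 190 x 260 mm, 8 mm thick. Origin: centre of its underside; the brackets and the tally counter stand on its top, 8 mm above the origin, in a 2 x 3 pattern about 100 x 90 mm apart. Behind the trays the sealer's conveyor begins at about x = 0.57 m (y below 0.05 m), higher than the brackets: carry them across in front of it.
- bracket_bent: Angle bracket of 10 mm flat bar, 36 mm wide. Origin: centre of the underside of its foot (70 mm along x, 36 along y, 10 thick); z up. The leg rises from the foot's -x end, its middle plane at x = -30 mm; side faces flat, at y = +-18 mm. BENT, bare aluminium: the leg leans 24 degrees towards +x, over the foot; 45 mm above the underside its middle is at x = -12 mm; top 75 mm up. About 0.15 kg.
- bracket_short: Angle bracket of 10 mm flat bar, 36 mm wide. Origin: centre of the underside of its foot (70 mm along x, 36 along y, 10 thick); z up. The leg rises from the foot's -x end, its middle plane at x = -30 mm; side faces flat, at y = +-18 mm. SHORT, blue: leg square to the foot but broken off 55 mm above the underside, its bare ragged break reaching 61 mm. About 0.15 kg.
- bracket_sound_1: Angle bracket of 10 mm flat bar, 36 mm wide. Origin: centre of the underside of its foot (70 mm along x, 36 along y, 10 thick); z up. The leg rises from the foot's -x end, its middle plane at x = -30 mm; side faces flat, at y = +-18 mm. Sound, bare aluminium: leg square to the foot, 80 mm high.
- bracket_sound_2: Angle bracket of 10 mm flat bar, 36 mm wide. Origin: centre of the underside of its foot (70 mm along x, 36 along y, 10 thick); z up. The leg rises from the foot's -x end, its middle plane at x = -30 mm; side faces flat, at y = +-18 mm. Sound, blue: leg square to the foot, 80 mm high.
- bracket_sound_3: Angle bracket of 10 mm flat bar, 36 mm wide. Origin: centre of the underside of its foot (70 mm along x, 36 along y, 10 thick); z up. The leg rises from the foot's -x end, its middle plane at x = -30 mm; side faces flat, at y = +-18 mm. Sound, bare aluminium: leg square to the foot, 80 mm high.
- counter: pale grey hand tally counter with a black knob at its side, standing, 27 x 53 mm, 53 mm high. Origin: centre of its underside, z up.
- tray_yellow: yellow open square tray fixed to the table, 130 x 130 mm outside, 120 x 120 mm inside, walls 25 mm high and 5 mm thick. Origin: centre of its underside; x and y along its walls, z up; the inner floor is 5 mm above the origin. For rework: the bent bracket.
- tray_red: red open square tray fixed to the table, 130 x 130 mm outside, 120 x 120 mm inside, walls 25 mm high and 5 mm thick. Origin: centre of its underside; x and y along its walls, z up; the inner floor is 5 mm above the origin. For scrap: the short bracket.
There are look-alikes about, which are no part of the job. What is shaped like the bracket_sound_2 but green is not meant.

How it is judged:
By the outcome, as a careful person would: the job done as asked, in the order asked, and still so for the second after the job is handed in, with the robot touching nothing.
It also fails if it takes over 67 s, if anything falls off the work surface, if the arm or the gripper's body presses on something with over 40 N, if the wrist force passes 120 N, or if a joint passes its speed limit or range.

### The arm

A 6-joint arm with a two-finger parallel gripper is mounted at the origin on a cart in front of the work surface, level with it; the furniture and walls round the work are solid. World frame = base frame: x ahead of the robot, y to its left, z up, the work surface at z = 0. Lengths are in mm, angles in rad, forces in N, time in s.
With the tool pointing down it reaches from about 350 to 975 mm from the base axis. Payload 17.4 kg.
Tool frame: the origin (TCP) lies at the very end of the fingers, on their centre line; the grasp point (between the pads) lies ctrl.pinch_z behind it (ctrl.pinch_z is the distance from the TCP to the grasp point, in mm); z points along the fingers, y is the line along which they close (so a half turn about z gives the same grasp; the last joint's range is limited). The gripper opens to 85 mm and grips with 20 to 120 N. Pads are 22 mm wide; open, the fingers measure 114 mm over their backs; the gripper's body (76 mm by 85 mm) begins 54 mm behind the grasp point. The pads swing forward as they close: fully open they stand 13 mm farther back than shut.
Start: joints at [-0.038, 0.116, 1.442, -0, 1.584, -0.038], TCP at [675.006, -0.009, 231.303] pointing down, gripper open.
Joint ranges: [-2.83, 2.83], [-0.83, 2.19], [0.07, 2.5], [-1.14, 4.28], [0.01, 3], [-2.97, 2.97]. Speed limits (rad/s): [1.89, 1.89, 2.22, 3.14, 3.14, 3.14].

### API

Orientations are given as a unit quaternion [w, x, y, z].
In Python, from plant import telemetry, optics, ctrl, models gives the robot as it stands.
- The arm moves only by the shell command python3 -m creep 'ROWS' [FORCE]. ROWS is JSON, a list of rows, each an object of numbers: "fingers": the closure, from 0 (fully open) to 1 (shut); "dx", "dy", "dz": the shift along the tool's x, y, z in mm; "rx", "ry", "rz": the turn, a rotation vector about the tool's x, y, z in rad. In form: [{"fingers": .., "dx": .., "dy": .., "dz": .., "rx": .., "ry": .., "rz": ..}, ...]. A call has 1 to 20 rows; each row shifts and turns the commanded pose from where the row before left it, along the tool's axes as they then stand; what a row does not reach is not made up. A row lasts 1/12 s, in which the tool goes at most 41.7 mm and 7.16 degrees, less where a joint would pass 70% of its speed; a pose out of reach is approached as far as the arm can. A call with a gripper value outside its range is refused whole. The fingers move at their own pace and stop on an object; FORCE is the grip in N (left out, the last holds). Time passes only in rows, so rows that do not move let the fingers close. It gives the time, the measured TCP pose, the force, the opening and the grip force at its end, in the units of the state.
- telemetry.read_state(): the state, without advancing time (a new reading comes with each control period).
- optics.capture(name): name is "scene" or "side" or "wrist"; returns the picture (400x640x3 uint8, red, green, blue); there is no depth.
- optics.camera_info(name): a dict with "fovy" (degrees; the focal length in pixels is half the picture's height over the tangent of half this angle, whatever the lens; pixels are square), "cx", "cy" (the principal point, pixels), "k1" (the pictures are not rectified: a ray, as slopes to the right and down, at radius r is drawn at 1 + k1 r^2 times it, then the intrinsics apply), "rvec" (rotation vector, rad) and "tvec" (3), from world to camera coordinates, as OpenCV has them; the wrist camera has in their place "tool_from_camera" (4x4, takes a point from camera to tool coordinates, whose origin is the TCP and whose axes are the flange's). Camera axes: x right, y down, z forward; pixel columns grow to the right and rows downward; lengths in mm; the calibration is good to about 2 mm. A picture is of the moment at which its call begins: read the wrist's pose just before it. camera_info takes no time and is no camera call.
- ctrl.finish_job(): hands the job in; it is judged then, once.
Trained networks look in the newest picture that a camera, given by its name, has taken for a name from the list of things; names that differ only in an ending like _2 or _b are one class to them, and where a whole thing is asked for, a point or a joint stands for the part that bears it (a point fixed in the world has none). Each returns a list of dicts, best first, with "p" (0 to 1); they miss things now and then, are a little off and sometimes report something else, mostly with a low value. They report only what shows in the picture. A call takes as long as a camera call. They do not tell look-alikes from the thing itself.
- models.search_frame(camera, target): "at" ([x, y, z] in mm, in world coordinates, good to about 4 mm: the middle of the surface that is visible of it).
- models.silhouettes(camera, target): "pixels" (400x640 bool, what is visible of it).
The state is a dict: "clock": time; "joint_positions": joint angles; "dq": joint speeds; "joint_efforts": joint torques, N m; "eef_pos": TCP position; "ee_rot": TCP orientation; "force": force on the tool from outside, world axes, zero at the start; "ft_torque": the same for the moment, N m; "opening": finger opening in mm; "gripper_force": force on a finger pad.
Only numpy, scipy, OpenCV 4.12 (cv2) and the standard library are available. Lean on these libraries where they do the work, as an engineer would, in place of code of your own. Each camera call takes 0.05 s, during which the arm holds its last target. There are 200 camera calls.

## Working session

There is one attempt and no reset: what is moved stays moved. The work goes in short steps, Python scripts to look and compute and a shell command to move; the robot and the scene stay as the last step left them, time stands still between calls to the robot, and variables do not carry over. Pictures are saved under pics/ and viewed, at most 10 in all, crops included, and the job is handed in when it is done.

```bash
mkdir -p pics; ls
python3 - <<'E'
from plant import telemetry, optics, ctrl, models
import cv2,numpy as np
s=telemetry.read_state();print(s['clock'],s['eef_pos'],s['ee_rot'],s['opening'],ctrl.pinch_z)
for n in ("scene","side"):
    im=optics.capture(n);cv2.imwrite(f'pics/{n}.png',im[:,:,::-1])
    i=optics.camera_info(n);print(n,i)
print(optics.camera_info("wrist"))
for n in ("bracket_bent","bracket_short","bracket_sound_1","counter","tray_yellow","tray_red","board"):
  for c in ("scene","side"):
    print(n,c,[(np.round(d['at']).tolist(),round(d['p'],2)) for d in models.search_frame(c,n)])
E
```

```text
pics
0.0 [ 6.74980471e+02 -1.29612932e-02  2.31131727e+02] [-5.92654763e-05  7.07106836e-01  7.07106721e-01 -5.36156509e-05] 85.15858159710696 18.700000000000003
scene {'fovy': 42.97237105629166, 'cx': 327.2830106805573, 'cy': 204.99637205880933, 'k1': 0.000642135944308063, 'rvec': array([ 2.22026016, -1.18866697,  0.40434689]), 'tvec': array([-263.47610957,  341.84516781, 1311.52070488])}
side {'fovy': 53.48522936609575, 'cx': 325.6747839576654, 'cy': 198.76136351388058, 'k1': -0.02145373604465737, 'rvec': array([ 2.12138335,  0.16657418, -0.12518415]), 'tvec': array([-469.14709841,   14.36945256, 1021.89934293])}
{'fovy': 64.76792643649271, 'cx': 325.19580825959997, 'cy': 198.6219069041745, 'k1': -0.03871161219464274, 'tool_from_camera': array([[ 2.24714117e-04, -9.60603182e-01, -2.77923508e-01,
         7.03219994e+01],
       [ 9.99999942e-01,  1.44965612e-04,  3.07493513e-04,
         3.83638147e-01],
       [-2.55089896e-04, -2.77923561e-01,  9.60603159e-01,
        -1.43622531e+02],
       [ 0.00000000e+00,  0.00000000e+00,  0.00000000e+00,
         1.00000000e+00]])}
bracket_bent scene [([398.0, 166.0, 29.0], 0.56)]
bracket_bent side [([399.0, 164.0, 29.0], 0.54)]
bracket_short scene []
bracket_short side [([528.0, 310.0, 20.0], 0.84), ([462.0, -133.0, 4.0], 0.71)]
bracket_sound_1 scene [([442.0, 40.0, 9.0], 0.93), ([502.0, 232.0, 23.0], 0.84), ([421.0, 250.0, 19.0], 0.47)]
bracket_sound_1 side [([455.0, 40.0, 15.0], 0.9), ([408.0, 251.0, 20.0], 0.87), ([420.0, 330.0, 20.0], 0.84), ([504.0, 225.0, 31.0], 0.7)]
counter scene [([500.0, 147.0, 44.0], 0.58)]
counter side [([514.0, 137.0, 45.0], 0.71), ([417.0, 330.0, 17.0], 0.71)]
tray_yellow scene [([439.0, -320.0, 5.0], 0.6)]
tray_yellow side [([435.0, -327.0, 7.0], 0.66)]
tray_red scene [([465.0, -128.0, 8.0], 0.74)]
tray_red side []
board scene [([476.0, 198.0, 7.0], 0.56)]
board side [([483.0, 192.0, 3.0], 0.82)]
```

View pics/scene.png

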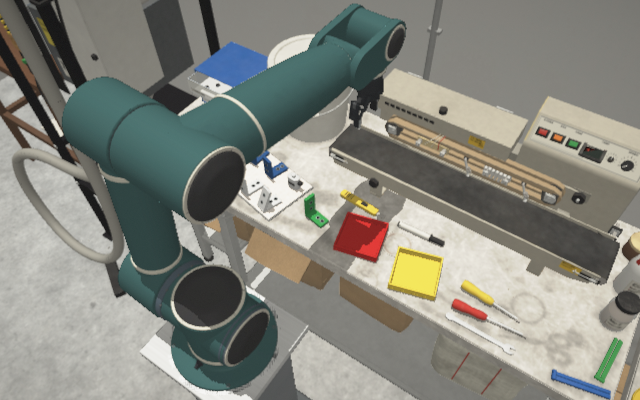

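View pics/side.png

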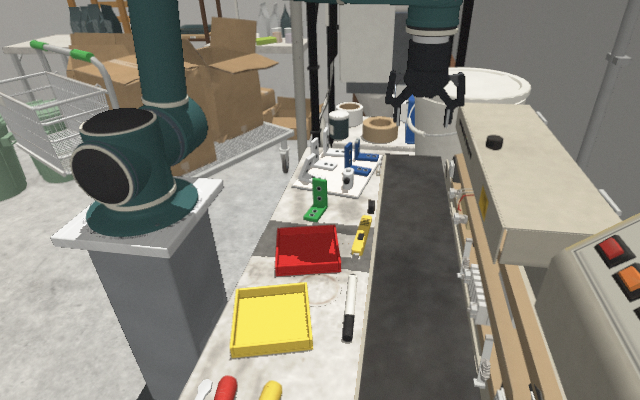

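The scene view shows the arm hiding part of the board (about 275,185), with the trays at (362,237) and (416,273) and a green look-alike at (315,212). The side view shows the board at about (335,170) and the trays at (308,250) and (272,320). Next I'll move the wrist camera over the board.

```bash
python3 -m creep '[{"dx":20,"dy":-15,"dz":-6},{"dx":20,"dy":-15,"dz":-6},{"dx":20,"dy":-15,"dz":-6},{"dx":20,"dy":-15,"dz":-6},{"dx":20,"dy":-15,"dz":-6},{"dx":20,"dy":-15,"dz":-6},{"dx":20,"dy":-15,"dz":-6},{"dx":20,"dy":-15,"dz":-6},{"dx":20,"dy":-15,"dz":-6},{"dx":20,"dy":-15,"dz":-6},{"dx":20,"dy":-15,"dz":-6},{"dx":20,"dy":-15,"dz":-6},{"dx":10,"dy":-10,"dz":0},{}]'
cat > h.py <<'E'
from plant import telemetry, optics, ctrl, models
import cv2,numpy as np
from scipy.spatial.transform import Rotation as R
def cam(n,s=None):
    i=optics.camera_info(n)
    f=200/np.tan(np.radians(i['fovy'])/2)
    K=np.array([[f,0,i['cx']],[0,f,i['cy']],[0,0,1]])
    if n=='wrist':
        T=np.eye(4);q=s['ee_rot'];T[:3,:3]=R.from_quat([q[1],q[2],q[3],q[0]]).as_matrix();T[:3,3]=s['eef_pos']
        E=np.linalg.inv(T@i['tool_from_camera'])
    else:
        E=np.eye(4);E[:3,:3]=R.from_rotvec(i['rvec']).as_matrix();E[:3,3]=i['tvec']
    return K,np.array([i['k1'],0,0,0]),E
def proj(P,c):
    K,d,E=c;return cv2.projectPoints(np.float64(P).reshape(-1,1,3),cv2.Rodrigues(E[:3,:3])[0],E[:3,3],K,d)[0][:,0]
def back(uv,z,c):
    K,d,E=c
    r=cv2.undistortPoints(np.float64(uv).reshape(-1,1,2),K,d)[:,0]
    r=np.c_[r,np.ones(len(r))]@E[:3,:3];o=-E[:3,:3].T@E[:3,3]
    return o+r*((z-o[2])/r[:,2])[:,None]
E
python3 - <<'E'
from h import *
import json
s=telemetry.read_state();print(s['clock'],s['eef_pos'],s['ee_rot'])
im=optics.capture('wrist');np.save('w1.npy',im)
json.dump({k:np.array(s[k]).tolist() for k in('eef_pos','ee_rot')},open('w1.json','w'))
cv2.imwrite('pics/w1.png',im[:,:,::-1])
b=back([[0,0],[640,0],[0,400],[640,400]],8,cam('wrist',s));print(b.round())
for n in ("bracket_bent","bracket_short","bracket_sound_1","counter"):
    print(n,[(np.round(d['at']).tolist(),round(d['p'],2)) for d in models.search_frame('wrist',n)])
E
```

```text
0.8 [ 6.74977897e+02 -3.60804019e-03  2.31238871e+02] [-5.41584774e-05  7.07110107e-01  7.07103452e-01 -5.31012444e-05]
[[ 323.  188.    8.]
 [1016.  188.    8.]
 [ 151. -374.    8.]
 [1182. -373.    8.]]
bracket_bent [([409.0, 170.0, 16.0], 0.56)]
bracket_short []
bracket_sound_1 [([458.0, 33.0, 10.0], 0.84)]
counter [([522.0, 145.0, 57.0], 0.93)]validation failed for argument at $[0]...
```

View pics/w1.png

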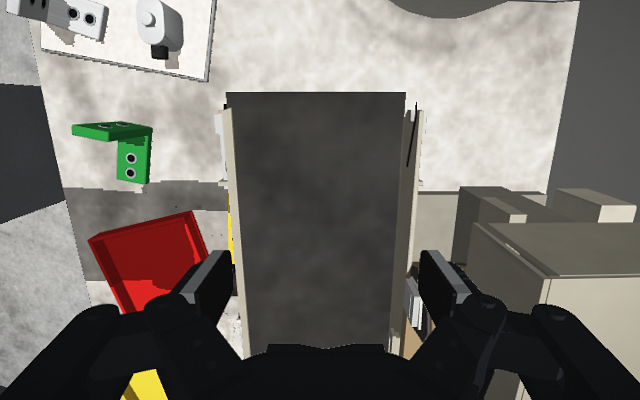

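The picture shows the arm unmoved: the rows were refused because every field is needed. It shows the board corner at (210,80) and the red tray at (150,260).

```bash
python3 -m creep '[{"fingers":0,"dx":15,"dy":-18,"dz":-5,"rx":0,"ry":0,"rz":0},{"fingers":0,"dx":15,"dy":-18,"dz":-5,"rx":0,"ry":0,"rz":0},{"fingers":0,"dx":15,"dy":-18,"dz":-5,"rx":0,"ry":0,"rz":0},{"fingers":0,"dx":15,"dy":-18,"dz":-5,"rx":0,"ry":0,"rz":0},{"fingers":0,"dx":15,"dy":-18,"dz":-5,"rx":0,"ry":0,"rz":0},{"fingers":0,"dx":15,"dy":-18,"dz":-5,"rx":0,"ry":0,"rz":0},{"fingers":0,"dx":15,"dy":-18,"dz":-5,"rx":0,"ry":0,"rz":0},{"fingers":0,"dx":15,"dy":-18,"dz":-5,"rx":0,"ry":0,"rz":0},{"fingers":0,"dx":15,"dy":-18,"dz":-5,"rx":0,"ry":0,"rz":0},{"fingers":0,"dx":15,"dy":-18,"dz":-5,"rx":0,"ry":0,"rz":0},{"fingers":0,"dx":15,"dy":-18,"dz":-5,"rx":0,"ry":0,"rz":0},{"fingers":0,"dx":0,"dy":0,"dz":0,"rx":0,"ry":0,"rz":0},{"fingers":0,"dx":0,"dy":0,"dz":0,"rx":0,"ry":0,"rz":0}]'
cat > look.py <<'E'
from h import *
import json,sys
n=sys.argv[1]
s=telemetry.read_state();print(s['clock'],s['eef_pos'],s['ee_rot'])
im=optics.capture('wrist');np.save(n+'.npy',im)
json.dump({k:np.array(s[k]).tolist() for k in('eef_pos','ee_rot')},open(n+'.json','w'))
cv2.imwrite(f'pics/{n}.png',im[:,:,::-1])
for t in sys.argv[2:]:
    print(t,[(np.round(d['at']).tolist(),round(d['p'],2)) for d in models.search_frame('wrist',t)])
E
python3 look.py w2 bracket_bent bracket_short bracket_sound_1 counter board
python3 -c "
from h import *
im=optics.capture('scene');cv2.imwrite('pics/scene2.png',cv2.resize(im[100:350,180:480,::-1],None,fx=2.2,fy=2.2))"
```

```text
clock: 2.13
eef_pos: [476.5, 165.5, 286.7]
ee_rot: [0.0, 0.707, 0.708, 0.0]
force: [0.9, 0.4, -3.7]
opening: 85.2
gripper_force: 0.0
2.1333 [476.53870565 165.53150512 286.6588273 ] [2.37193517e-04 7.06553413e-01 7.07659581e-01 3.68096762e-04]
bracket_bent [([409.0, 175.0, 19.0], 0.57)]
bracket_short [([542.0, 321.0, 18.0], 0.87), ([523.0, 233.0, 18.0], 0.56)]
bracket_sound_1 [([411.0, 260.0, 19.0], 0.83), ([450.0, 51.0, 42.0], 0.83), ([526.0, 234.0, 19.0], 0.78), ([443.0, 334.0, 14.0], 0.68)]
counter [([514.0, 151.0, 58.0], 0.59)]
board [([484.0, 243.0, 8.0], 0.61)]
```

View pics/w2.png

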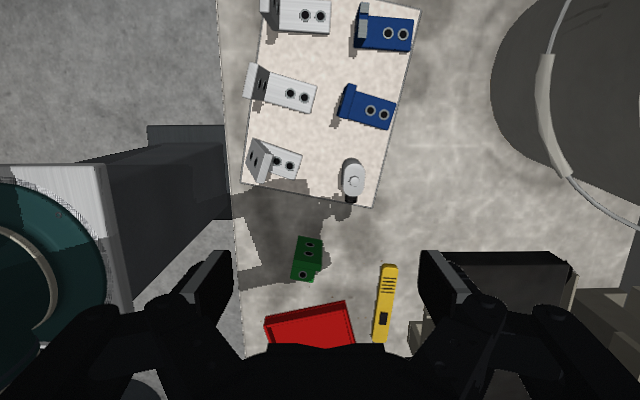

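w2 shows, seen from above, the bent bracket at (272,160) with its leg leaning over the foot. The blue one at (383,28) has a bare grey top on its leg, and the other blue one is at (367,107). The counter is at (353,182). Next I'll fit the poses to the silhouettes.

```bash
cat > fit.py <<'E'
from h import *
import json
from scipy.optimize import minimize
def box(x0,x1,z0,z1,w,s0=0,s1=0):
    return np.array([[x+s,y,z] for z,s in((z0,s0),(z1,s1)) for x in(x0,x1) for y in(-w,w)],float)
FOOT=box(-35,35,0,10,18)
t=np.tan(np.radians(24))
PARTS={'short':[FOOT,box(-35,-25,0,57,18)],'sound':[FOOT,box(-35,-25,0,80,18)],
 'bent':[FOOT,box(-35,-25,0,6,18),box(-33.5,-22.5,5,74,18,0,t*70)],
 'tray':[box(-65,65,0,25,65)]}
def render(k,p,z,c,off=(0,0),S=4):
    m=np.zeros((400*S,640*S),np.uint8);r=R.from_euler('z',p[2]).as_matrix()
    for P in PARTS[k]:
        uv=proj(P@r.T+[p[0],p[1],z],c)
        cv2.fillConvexPoly(m,cv2.convexHull(np.round(uv*S+S/2-.5).astype(np.int32)),255)
    return cv2.resize(m,(640,400),interpolation=cv2.INTER_AREA)/255.
def fit(k,masks,cams,p0,z,n=2):
    def cost(q):
        p=[q[0],q[1],q[2]/50];e=0
        for M,c in zip(masks,cams):
            m=render(k,p,z,c);e+=1-np.minimum(m,M).sum()/np.maximum(m,M).sum()
        return e/len(masks)
    best=None
    for a in p0[2]:
        q=np.array([p0[0],p0[1],a*50]);
        sx=np.array([q,q+[8,0,0],q+[0,8,0],q+[0,0,10]])
        r=minimize(cost,q,method='Nelder-Mead',options=dict(initial_simplex=sx,maxiter=90,xatol=.05,fatol=1e-4))
        if best is None or r.fun<best.fun: best=r
    return [*best.x[:2].round(1),round(best.x[2]/50,3)],round(best.fun,3)
E
python3 - <<'E'
from fit import *
s=json.load(open('w2.json'));c=cam('wrist',s)
im=np.load('w2.npy');hsv=cv2.cvtColor(im,cv2.COLOR_RGB2HSV)
print('board',back([[419,9],[372,207],[241,184]],8,c).round())
for k,(u,v) in {'short':(400,30),'bent':(285,158)}.items():
    xy=back([[u,v]],18,c)[0]
    sil=[d for d in models.silhouettes('wrist','bracket_'+k)]
    sil=[d for d in sil if d['pixels'][v,u]]
    print(k,xy.round(),[(d['p'],d['pixels'].sum()) for d in sil])
    if sil:
        M=sil[0]['pixels'].astype(float);np.save('m_'+k,M)
        for kk in (k,'sound'):print(kk,fit(kk,[M],[c],(xy[0]-15,xy[1],[-.5,0]),8))
# blue colour masks
B=((hsv[...,0]>100)&(hsv[...,0]<125)&(hsv[...,1]>130)).astype(np.uint8)
_,l,st,ce=cv2.connectedComponentsWithStats(B)
for i in range(1,len(st)):
    if st[i,4]>300:
        M=(l==i).astype(float);xy=back(ce[i],18,c)[0]
        print('blue',ce[i].round(),[(kk,fit(kk,[M],[c],(xy[0]-5,xy[1],[-.5,0]),8)) for kk in('short','sound')])
# trays
Cs=[cam('scene'),cam('side')];I=[optics.capture('scene'),optics.capture('side')]
for n,lo,hi,p in (('red',174,6,(463,-130)),('yellow',22,33,(437,-323))):
    Ms=[]
    for im in I:
        h=cv2.cvtColor(im,cv2.COLOR_RGB2HSV);H=h[...,0]
        m=((H>lo)|(H<hi)) if lo>hi else ((H>lo)&(H<hi))
        m=(m&(h[...,1]>150)&(h[...,2]>60)).astype(np.uint8)
        _,l,st,ce=cv2.connectedComponentsWithStats(m);i=1+np.argmax(st[1:,4]);Ms.append((l==i)*1.);print(ce[i].round(),st[i])
    print(n,fit('tray',Ms,Cs,(*p,[0,-.4,.4]),0),[fit('tray',[Ms[j]],[Cs[j]],(*p,[0,-.4,.4]),0) for j in(0,1)])
E
```

```text
board [[590. 352.   8.]
 [543. 102.   8.]
 [361. 135.   8.]]
short [566. 326.  18.] [(0.61, np.int64(2133))]
short ([np.float64(546.2), np.float64(323.0), np.float64(-0.061)], np.float64(0.033))
sound ([np.float64(546.0), np.float64(323.0), np.float64(-0.067)], np.float64(0.054))
bent [424. 172.  18.] [(0.75, np.int64(1719))]
bent ([np.float64(408.4), np.float64(170.2), np.float64(-0.335)], np.float64(0.069))
sound ([np.float64(419.2), np.float64(167.0), np.float64(-0.324)], np.float64(0.292))
blue [383.  33.] [('short', ([np.float64(546.3), np.float64(323.1), np.float64(-0.049)], np.float64(0.331))), ('sound', ([np.float64(546.0), np.float64(323.5), np.float64(-0.086)], np.float64(0.343)))]
blue [364. 108.] [('short', ([np.float64(529.3), np.float64(234.5), np.float64(-0.294)], np.float64(0.197))), ('sound', ([np.float64(528.9), np.float64(234.3), np.float64(-0.282)], np.float64(0.198)))]
[361. 236.] [ 334  212   54   50 1774]
[307. 250.] [ 275  225   66   51 2942]
red ([np.float64(458.6), np.float64(-130.0), np.float64(0.245)], np.float64(0.054)) [([np.float64(458.5), np.float64(-129.5), np.float64(0.249)], np.float64(0.06)), ([np.float64(459.2), np.float64(-130.6), np.float64(0.236)], np.float64(0.046))]
[415. 273.] [ 388  247   55   53 2026]
[271. 320.] [ 230  283   83   74 5114]
yellow ([np.float64(437.6), np.float64(-320.1), np.float64(0.283)], np.float64(0.057)) [([np.float64(438.1), np.float64(-319.4), np.float64(0.263)], np.float64(0.062)), ([np.float64(438.2), np.float64(-320.5), np.float64(0.275)], np.float64(0.053))]
```

```bash
cat > to.py <<'E'
# usage: to.py x y z th : remaining tool-frame motion so that tool y lies along bracket y (yaw th), tool x along -bracket x
from h import *
import sys
x,y,z,th=map(float,sys.argv[1:5])
s=telemetry.read_state();q=s['ee_rot'];A=R.from_quat([q[1],q[2],q[3],q[0]])
c,n=np.cos(th),np.sin(th)
T=R.from_matrix(np.c_[[-c,-n,0],[-n,c,0],[0,0,-1]])
print('now',s['clock'],s['eef_pos'].round(1),'turn',(A.inv()*T).as_rotvec().round(4),'shift(now)',A.inv().apply(np.array([x,y,z])-s['eef_pos']).round(1),'shift(after turn)',T.inv().apply(np.array([x,y,z])-s['eef_pos']).round(1),'j',s['joint_positions'].round(2))
E
python3 -m creep '[{"fingers":0,"dx":0,"dy":0,"dz":0,"rx":0,"ry":0,"rz":-0.12},{"fingers":0,"dx":0,"dy":0,"dz":0,"rx":0,"ry":0,"rz":-0.12},{"fingers":0,"dx":0,"dy":0,"dz":0,"rx":0,"ry":0,"rz":-0.12},{"fingers":0,"dx":0,"dy":0,"dz":0,"rx":0,"ry":0,"rz":-0.12},{"fingers":0,"dx":0,"dy":0,"dz":0,"rx":0,"ry":0,"rz":-0.12},{"fingers":0,"dx":0,"dy":0,"dz":0,"rx":0,"ry":0,"rz":-0.12},{"fingers":0,"dx":0,"dy":0,"dz":0,"rx":0,"ry":0,"rz":-0.12},{"fingers":0,"dx":0,"dy":0,"dz":0,"rx":0,"ry":0,"rz":-0.12},{"fingers":0,"dx":0,"dy":0,"dz":0,"rx":0,"ry":0,"rz":-0.12},{"fingers":0,"dx":0,"dy":0,"dz":0,"rx":0,"ry":0,"rz":-0.12},{"fingers":0,"dx":0,"dy":0,"dz":0,"rx":0,"ry":0,"rz":-0.036},{"fingers":0,"dx":0,"dy":0,"dz":0,"rx":0,"ry":0,"rz":0}]'
python3 to.py 397.1 174.1 150 -0.335
```

```text
clock: 3.68
eef_pos: [477.0, 165.0, 286.3]
ee_rot: [-0.0, 0.166, 0.986, 0.0]
force: [0.5, 0.3, -3.3]
opening: 85.1
gripper_force: 0.0
now 3.6833 [477.  165.  286.3] turn [ 0.     -0.      0.0021] shift(now) [ 78.5 -17.5 136.3] shift(after turn) [ 78.5 -17.7 136.3] j [ 0.28 -0.27  1.72  0.    1.69 -0.96]
```

```bash
python3 -m creep '[{"fingers":0,"dx":20,"dy":-4.4,"dz":10,"rx":0,"ry":0,"rz":0},{"fingers":0,"dx":20,"dy":-4.4,"dz":20,"rx":0,"ry":0,"rz":0},{"fingers":0,"dx":20,"dy":-4.4,"dz":20,"rx":0,"ry":0,"rz":0},{"fingers":0,"dx":18.5,"dy":-4.4,"dz":20,"rx":0,"ry":0,"rz":0},{"fingers":0,"dx":0,"dy":0,"dz":20,"rx":0,"ry":0,"rz":0},{"fingers":0,"dx":0,"dy":0,"dz":20,"rx":0,"ry":0,"rz":0},{"fingers":0,"dx":0,"dy":0,"dz":16,"rx":0,"ry":0,"rz":0},{"fingers":0,"dx":0,"dy":0,"dz":10,"rx":0,"ry":0,"rz":0},{"fingers":0,"dx":0,"dy":0,"dz":0,"rx":0,"ry":0,"rz":0},{"fingers":0,"dx":0,"dy":0,"dz":0,"rx":0,"ry":0,"rz":0}]'
python3 look.py w3
python3 - <<'E'
from fit import *
s=json.load(open('w3.json'));c=cam('wrist',s);p=proj([408,170,18],c)[0];print(p)
sil=models.silhouettes('wrist','bracket_bent')
for d in sil:
    M=d['pixels'].astype(float);ys,xs=np.nonzero(M);print(d['p'],M.sum(),xs.mean(),ys.mean(),xs.min(),xs.max(),ys.min(),ys.max())
    if abs(xs.mean()-p[0])<60: print(fit('bent',[M],[c],(408,170,[-.33]),8))
s2=json.load(open('w2.json'))
E
```

```text
clock: 4.52
eef_pos: [397.2, 174.2, 150.6]
ee_rot: [-0.0, 0.167, 0.986, -0.0]
force: [1.2, -1.2, -2.8]
opening: 85.7
gripper_force: 0.0
4.5167 [397.16572999 174.16215587 150.61952271] [-9.65222912e-05  1.67048442e-01  9.85948683e-01 -6.26913509e-05]
[324.89301209 200.46810426]
0.96 3367.0 325.74071874071876 199.51529551529552 301 350 162 236
([np.float64(407.2), np.float64(170.9), np.float64(-0.344)], np.float64(0.053))
```

View pics/w3.png

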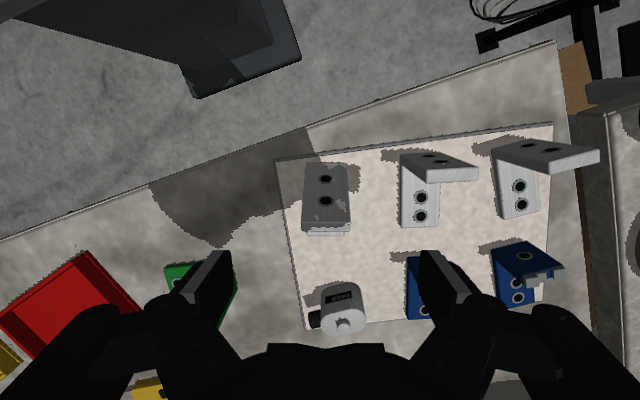

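w3, taken close up, shows the bent bracket straight below at (326,200). The tall legs are at (440,170) and (545,155), the short blue one with its bare ragged tip is at (525,270), and the green one is well left of the finger's path.

```bash
python3 -m creep '[{"fingers":0.25,"dx":0.8,"dy":0.4,"dz":10,"rx":0,"ry":0,"rz":-0.005},{"fingers":0.25,"dx":0,"dy":0,"dz":16,"rx":0,"ry":0,"rz":0},{"fingers":0.25,"dx":0,"dy":0,"dz":16,"rx":0,"ry":0,"rz":0},{"fingers":0.25,"dx":0,"dy":0,"dz":16,"rx":0,"ry":0,"rz":0},{"fingers":0.25,"dx":0,"dy":0,"dz":16,"rx":0,"ry":0,"rz":0},{"fingers":0.25,"dx":0,"dy":0,"dz":16,"rx":0,"ry":0,"rz":0},{"fingers":0.25,"dx":0,"dy":0,"dz":16,"rx":0,"ry":0,"rz":0},{"fingers":0.25,"dx":0,"dy":0,"dz":10,"rx":0,"ry":0,"rz":0},{"fingers":0.25,"dx":0,"dy":0,"dz":0,"rx":0,"ry":0,"rz":0},{"fingers":0.25,"dx":0,"dy":0,"dz":0,"rx":0,"ry":0,"rz":0}]'
python3 -m creep '[{"fingers":0.4,"dx":0,"dy":0,"dz":0,"rx":0,"ry":0,"rz":0},{"fingers":0.5,"dx":0,"dy":0,"dz":0,"rx":0,"ry":0,"rz":0},{"fingers":0.6,"dx":0,"dy":0,"dz":0,"rx":0,"ry":0,"rz":0},{"fingers":0.7,"dx":0,"dy":0,"dz":0,"rx":0,"ry":0,"rz":0},{"fingers":0.8,"dx":0,"dy":0,"dz":0,"rx":0,"ry":0,"rz":0},{"fingers":1,"dx":0,"dy":0,"dz":0,"rx":0,"ry":0,"rz":0},{"fingers":1,"dx":0,"dy":0,"dz":0,"rx":0,"ry":0,"rz":0},{"fingers":1,"dx":0,"dy":0,"dz":0,"rx":0,"ry":0,"rz":0}]' 50
```

```text
clock: 5.45
eef_pos: [396.4, 174.8, 34.4]
ee_rot: [-0.0, 0.164, 0.986, -0.0]
force: [0.0, -1.1, -2.7]
opening: 64.0
gripper_force: 0.0
clock: 6.12
eef_pos: [397.0, 175.0, 35.3]
ee_rot: [0.001, 0.164, 0.986, 0.0]
force: [-1.4, -0.8, 7.2]
opening: 35.0
gripper_force: 50.3
```

```bash
python3 -m creep '[{"fingers":1,"dx":0,"dy":0,"dz":-5,"rx":0,"ry":0,"rz":0},{"fingers":1,"dx":0,"dy":0,"dz":-10,"rx":0,"ry":0,"rz":0},{"fingers":1,"dx":0,"dy":0,"dz":-15,"rx":0,"ry":0,"rz":0},{"fingers":1,"dx":0,"dy":0,"dz":-20,"rx":0,"ry":0,"rz":0},{"fingers":1,"dx":0,"dy":0,"dz":-20,"rx":0,"ry":0,"rz":0},{"fingers":1,"dx":0,"dy":0,"dz":-20,"rx":0,"ry":0,"rz":0},{"fingers":1,"dx":0,"dy":0,"dz":-20,"rx":0,"ry":0,"rz":0},{"fingers":1,"dx":0,"dy":0,"dz":-10,"rx":0,"ry":0,"rz":-0.05},{"fingers":1,"dx":0,"dy":0,"dz":0,"rx":0,"ry":0,"rz":-0.1},{"fingers":1,"dx":0,"dy":0,"dz":0,"rx":0,"ry":0,"rz":-0.1},{"fingers":1,"dx":0,"dy":0,"dz":0,"rx":0,"ry":0,"rz":-0.1},{"fingers":1,"dx":0,"dy":0,"dz":0,"rx":0,"ry":0,"rz":-0.1},{"fingers":1,"dx":0,"dy":0,"dz":0,"rx":0,"ry":0,"rz":-0.1},{"fingers":1,"dx":0,"dy":0,"dz":0,"rx":0,"ry":0,"rz":-0.06},{"fingers":1,"dx":0,"dy":0,"dz":0,"rx":0,"ry":0,"rz":0}]'
python3 to.py 426.3 -323.3 150 0.275
```

```text
clock: 7.37
eef_pos: [396.4, 174.8, 154.9]
ee_rot: [0.0, -0.141, 0.99, 0.0]
force: [0.8, 0.3, -4.5]
opening: 35.2
gripper_force: 50.0
now 7.3667 [396.4 174.8 154.9] turn [0.     0.0003 0.0082] shift(now) [ 110.5 -486.6    4.9] shift(after turn) [ 106.4 -487.5    4.9] j [ 0.36 -0.41  2.03 -0.    1.52 -1.5 ]
```

```bash
python3 -m creep '[{"fingers":1,"dx":2,"dy":-9,"dz":0,"rx":0,"ry":0,"rz":0},{"fingers":1,"dx":4,"dy":-18,"dz":0,"rx":0,"ry":0,"rz":0},{"fingers":1,"dx":6,"dy":-27,"dz":0,"rx":0,"ry":0,"rz":0},{"fingers":1,"dx":6,"dy":-27,"dz":0,"rx":0,"ry":0,"rz":0},{"fingers":1,"dx":6,"dy":-27,"dz":0,"rx":0,"ry":0,"rz":0},{"fingers":1,"dx":6,"dy":-27,"dz":0,"rx":0,"ry":0,"rz":0},{"fingers":1,"dx":6,"dy":-27,"dz":0,"rx":0,"ry":0,"rz":0},{"fingers":1,"dx":6,"dy":-27,"dz":0,"rx":0,"ry":0,"rz":0},{"fingers":1,"dx":6,"dy":-27,"dz":0,"rx":0,"ry":0,"rz":0},{"fingers":1,"dx":6,"dy":-27,"dz":0,"rx":0,"ry":0,"rz":0},{"fingers":1,"dx":6,"dy":-27,"dz":0,"rx":0,"ry":0,"rz":0},{"fingers":1,"dx":6,"dy":-27,"dz":0,"rx":0,"ry":0,"rz":0},{"fingers":1,"dx":6,"dy":-27,"dz":0,"rx":0,"ry":0,"rz":0},{"fingers":1,"dx":6,"dy":-27,"dz":0,"rx":0,"ry":0,"rz":0},{"fingers":1,"dx":6,"dy":-27,"dz":0,"rx":0,"ry":0,"rz":0},{"fingers":1,"dx":6,"dy":-27,"dz":0,"rx":0,"ry":0,"rz":0},{"fingers":1,"dx":6,"dy":-27,"dz":0,"rx":0,"ry":0,"rz":0},{"fingers":1,"dx":6,"dy":-27,"dz":0,"rx":0,"ry":0,"rz":0},{"fingers":1,"dx":4,"dy":-18,"dz":0,"rx":0,"ry":0,"rz":0.008},{"fingers":1,"dx":4,"dy":-9,"dz":0,"rx":0,"ry":0,"rz":0}]'
python3 -m creep '[{"fingers":1,"dx":0,"dy":0,"dz":0,"rx":0,"ry":0,"rz":0}]'
python3 to.py 426.3 -323.3 100 0.275
python3 -c "
from h import *
im=optics.capture('side');cv2.imwrite('pics/s3.png',cv2.resize(im[180:380,160:420,::-1],None,fx=2.5,fy=2.5))"
```

```text
clock: 9.03
eef_pos: [424.4, -325.0, 154.3]
ee_rot: [-0.0, -0.134, 0.991, 0.0]
force: [1.2, 0.1, -4.1]
opening: 35.4
gripper_force: 50.1
clock: 9.12
eef_pos: [424.3, -324.2, 154.2]
ee_rot: [-0.0, -0.134, 0.991, 0.0]
force: [0.8, -0.1, -4.3]
opening: 35.1
gripper_force: 50.1
now 9.1167 [ 424.3 -324.2  154.2] turn [ 0.0004 -0.0006 -0.006 ] shift(now) [-2.3  0.3 54.2] shift(after turn) [-2.2  0.3 54.2] j [-0.7  -0.16  1.84 -0.    1.46 -2.54]
```

View pics/s3.png

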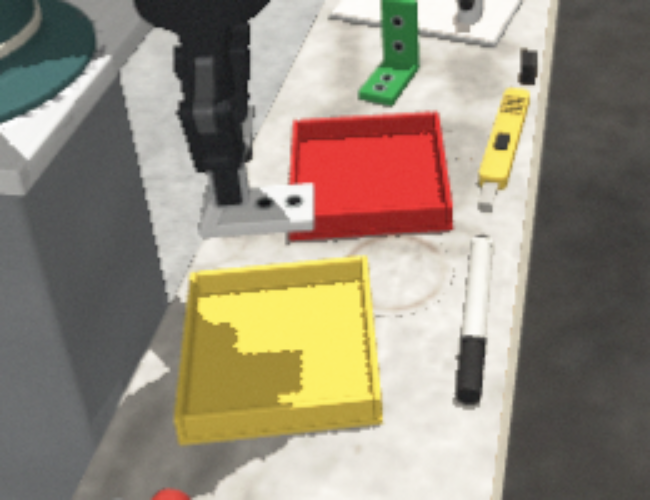

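The bracket hangs level in the jaws, with its foot at about (260,210) in the crop and the yellow tray below it. I'll lower it gently.

```bash
python3 -m creep '[{"fingers":1,"dx":-2,"dy":0,"dz":10,"rx":0,"ry":0,"rz":-0.005},{"fingers":1,"dx":0,"dy":0,"dz":18,"rx":0,"ry":0,"rz":0},{"fingers":1,"dx":0,"dy":0,"dz":18,"rx":0,"ry":0,"rz":0},{"fingers":1,"dx":0,"dy":0,"dz":18,"rx":0,"ry":0,"rz":0},{"fingers":1,"dx":0,"dy":0,"dz":18,"rx":0,"ry":0,"rz":0},{"fingers":1,"dx":0,"dy":0,"dz":16,"rx":0,"ry":0,"rz":0},{"fingers":1,"dx":0,"dy":0,"dz":12,"rx":0,"ry":0,"rz":0},{"fingers":1,"dx":0,"dy":0,"dz":6,"rx":0,"ry":0,"rz":0},{"fingers":1,"dx":0,"dy":0,"dz":2,"rx":0,"ry":0,"rz":0},{"fingers":1,"dx":0,"dy":0,"dz":0,"rx":0,"ry":0,"rz":0},{"fingers":1,"dx":0,"dy":0,"dz":0,"rx":0,"ry":0,"rz":0}]'
python3 -m creep '[{"fingers":1,"dx":0,"dy":0,"dz":1,"rx":0,"ry":0,"rz":0},{"fingers":1,"dx":0,"dy":0,"dz":1,"rx":0,"ry":0,"rz":0},{"fingers":1,"dx":0,"dy":0,"dz":0,"rx":0,"ry":0,"rz":0},{"fingers":1,"dx":0,"dy":0,"dz":0,"rx":0,"ry":0,"rz":0}]'
```

```text
clock: 10.08
eef_pos: [427.3, -322.2, 37.1]
ee_rot: [0.0, -0.138, 0.99, -0.0]
force: [1.2, -0.7, -4.6]
opening: 35.2
gripper_force: 50.1
clock: 10.42
eef_pos: [427.0, -322.2, 34.5]
ee_rot: [0.0, -0.138, 0.99, -0.0]
force: [0.2, -0.2, -4.1]
opening: 35.4
gripper_force: 50.1
```

```bash
python3 -m creep '[{"fingers":1,"dx":0,"dy":0,"dz":0.8,"rx":0,"ry":0,"rz":0},{"fingers":1,"dx":0,"dy":0,"dz":0.7,"rx":0,"ry":0,"rz":0},{"fingers":1,"dx":0,"dy":0,"dz":0,"rx":0,"ry":0,"rz":0},{"fingers":1,"dx":0,"dy":0,"dz":0,"rx":0,"ry":0,"rz":0}]'
python3 -m creep '[{"fingers":1,"dx":0,"dy":0,"dz":0.5,"rx":0,"ry":0,"rz":0},{"fingers":1,"dx":0,"dy":0,"dz":0,"rx":0,"ry":0,"rz":0},{"fingers":1,"dx":0,"dy":0,"dz":0,"rx":0,"ry":0,"rz":0}]'
```

```text
clock: 10.75
eef_pos: [427.0, -322.1, 32.8]
ee_rot: [-0.0, -0.138, 0.99, 0.0]
force: [0.4, -0.3, -4.9]
opening: 35.1
gripper_force: 50.1
clock: 11.0
eef_pos: [427.0, -322.2, 32.5]
ee_rot: [0.0, -0.138, 0.99, -0.0]
force: [-0.5, -0.0, -2.5]
opening: 35.1
gripper_force: 50.2
```

```bash
python3 -m creep '[{"fingers":1,"dx":0,"dy":0,"dz":0.5,"rx":0,"ry":0,"rz":0},{"fingers":1,"dx":0,"dy":0,"dz":0,"rx":0,"ry":0,"rz":0},{"fingers":1,"dx":0,"dy":0,"dz":0,"rx":0,"ry":0,"rz":0}]'
python3 -m creep '[{"fingers":1,"dx":0,"dy":0,"dz":0.4,"rx":0,"ry":0,"rz":0},{"fingers":1,"dx":0,"dy":0,"dz":0,"rx":0,"ry":0,"rz":0},{"fingers":1,"dx":0,"dy":0,"dz":0,"rx":0,"ry":0,"rz":0}]'
```

```text
clock: 11.25
eef_pos: [427.1, -322.2, 32.4]
ee_rot: [0.0, -0.138, 0.99, -0.0]
force: [-3.6, 0.8, 5.6]
opening: 35.2
gripper_force: 51.1
clock: 11.5
eef_pos: [427.1, -322.3, 32.4]
ee_rot: [0.0, -0.138, 0.99, -0.0]
force: [-5.4, 2.0, 10.2]
opening: 35.2
gripper_force: 51.6
```

Contact. Now release and retreat upward.

```bash
python3 -m creep '[{"fingers":0.56,"dx":0,"dy":0,"dz":0,"rx":0,"ry":0,"rz":0},{"fingers":0.52,"dx":0,"dy":0,"dz":0,"rx":0,"ry":0,"rz":0},{"fingers":0.45,"dx":0,"dy":0,"dz":0,"rx":0,"ry":0,"rz":0},{"fingers":0.35,"dx":0,"dy":0,"dz":0,"rx":0,"ry":0,"rz":0},{"fingers":0.25,"dx":0,"dy":0,"dz":0,"rx":0,"ry":0,"rz":0},{"fingers":0.25,"dx":0,"dy":0,"dz":0,"rx":0,"ry":0,"rz":0},{"fingers":0.25,"dx":0,"dy":0,"dz":-5,"rx":0,"ry":0,"rz":0},{"fingers":0.25,"dx":0,"dy":0,"dz":-15,"rx":0,"ry":0,"rz":0},{"fingers":0.25,"dx":0,"dy":0,"dz":-20,"rx":0,"ry":0,"rz":0},{"fingers":0.25,"dx":0,"dy":0,"dz":-20,"rx":0,"ry":0,"rz":0},{"fingers":0.25,"dx":0,"dy":0,"dz":-20,"rx":0,"ry":0,"rz":0},{"fingers":0.25,"dx":0,"dy":0,"dz":-20,"rx":0,"ry":0,"rz":0},{"fingers":0.25,"dx":0,"dy":0,"dz":-20,"rx":0,"ry":0,"rz":0},{"fingers":0.25,"dx":0,"dy":0,"dz":-20,"rx":0,"ry":0,"rz":0},{"fingers":0.25,"dx":0,"dy":0,"dz":0,"rx":0,"ry":0,"rz":0}]'
python3 - <<'E'
from fit import *
s=telemetry.read_state();c=cam('wrist',s)
im=optics.capture('wrist');cv2.imwrite('pics/w4.png',im[:,:,::-1])
for d in models.silhouettes('wrist','bracket_bent'):
    print(d['p'],fit('bent',[d['pixels']*1.],[c],(438,-320,[.27]),5))
E
# short-bracket approach: TCP over leg, from latest fit (546.2,323,-0.061)
python3 to.py 516.2 324.8 170 -0.061
```

```text
clock: 12.75
eef_pos: [428.0, -322.9, 175.8]
ee_rot: [0.002, -0.138, 0.99, -0.002]
force: [0.8, -0.3, -1.9]
opening: 63.7
gripper_force: 0.0
0.69 ([np.float64(438.9), np.float64(-319.8), np.float64(0.255)], np.float64(0.044))
now 12.85 [ 427.1 -322.2  171.5] turn [-0.0007  0.0007  0.3382] shift(now) [-262.8  597.9    1.1] shift(after turn) [-49.5 651.2   1.5] j [-0.69 -0.17  1.82  0.    1.49 -2.54]
```

View pics/w4.png

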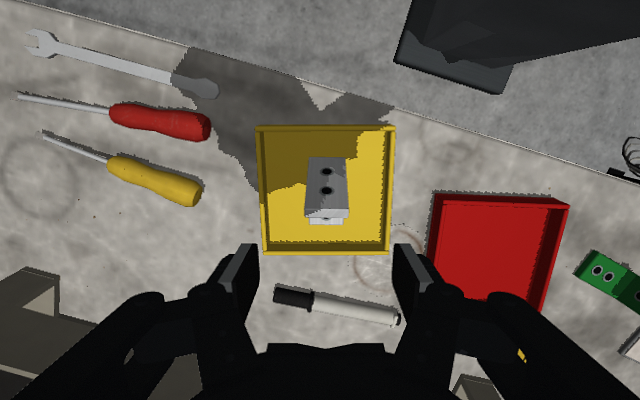

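w4 shows the bent bracket standing upright in the yellow tray at (327,190). Now the short one.

```bash
python3 -m creep '[{"fingers":0.25,"dx":0,"dy":0,"dz":0,"rx":0,"ry":0,"rz":0.11},{"fingers":0.25,"dx":0,"dy":0,"dz":0,"rx":0,"ry":0,"rz":0.11},{"fingers":0.25,"dx":0,"dy":0,"dz":0,"rx":0,"ry":0,"rz":0.11},{"fingers":0.25,"dx":0,"dy":10,"dz":0,"rx":0,"ry":0,"rz":0.008},{"fingers":0.25,"dx":-2,"dy":25,"dz":0,"rx":0,"ry":0,"rz":0},{"fingers":0.25,"dx":-3,"dy":36,"dz":0,"rx":0,"ry":0,"rz":0},{"fingers":0.25,"dx":-3,"dy":36,"dz":0,"rx":0,"ry":0,"rz":0},{"fingers":0.25,"dx":-3,"dy":36,"dz":0,"rx":0,"ry":0,"rz":0},{"fingers":0.25,"dx":-3,"dy":36,"dz":0,"rx":0,"ry":0,"rz":0},{"fingers":0.25,"dx":-3,"dy":36,"dz":0,"rx":0,"ry":0,"rz":0},{"fingers":0.25,"dx":-3,"dy":36,"dz":0,"rx":0,"ry":0,"rz":0},{"fingers":0.25,"dx":-3,"dy":36,"dz":0,"rx":0,"ry":0,"rz":0},{"fingers":0.25,"dx":-3,"dy":36,"dz":0,"rx":0,"ry":0,"rz":0},{"fingers":0.25,"dx":-3,"dy":36,"dz":0,"rx":0,"ry":0,"rz":0},{"fingers":0.25,"dx":-3,"dy":36,"dz":0,"rx":0,"ry":0,"rz":0},{"fingers":0.25,"dx":-3,"dy":36,"dz":0,"rx":0,"ry":0,"rz":0},{"fingers":0.25,"dx":-3,"dy":36,"dz":0,"rx":0,"ry":0,"rz":0},{"fingers":0.25,"dx":-3,"dy":36,"dz":0,"rx":0,"ry":0,"rz":0},{"fingers":0.25,"dx":-3,"dy":36,"dz":0,"rx":0,"ry":0,"rz":0},{"fingers":0.25,"dx":-3,"dy":36,"dz":0,"rx":0,"ry":0,"rz":0}]'
python3 to.py 516.2 324.8 150 -0.061
```

```text
clock: 14.52
eef_pos: [507.7, 251.2, 170.1]
ee_rot: [-0.001, 0.028, 1.0, -0.0]
force: [1.9, -1.1, -3.2]
opening: 64.2
gripper_force: 0.0
now 14.5167 [507.7 251.2 170.1] turn [-0.0005 -0.0013  0.0044] shift(now) [-4.4 74.  20.1] shift(after turn) [-4.  74.  20.1] j [ 0.41 -0.1   1.76  0.    1.48 -1.1 ]
```

```bash
python3 -m creep '[{"fingers":0.25,"dx":-2,"dy":30,"dz":0,"rx":0,"ry":0,"rz":0},{"fingers":0.25,"dx":-1,"dy":25,"dz":7,"rx":0,"ry":0,"rz":0},{"fingers":0.25,"dx":0,"dy":17,"dz":7,"rx":0,"ry":0,"rz":0},{"fingers":0.25,"dx":0,"dy":0,"dz":6,"rx":0,"ry":0,"rz":0},{"fingers":0.25,"dx":0,"dy":0,"dz":0,"rx":0,"ry":0,"rz":0},{"fingers":0.25,"dx":0,"dy":0,"dz":0,"rx":0,"ry":0,"rz":0}]'
python3 look.py w5
python3 - <<'E'
from fit import *
s=json.load(open('w5.json'));c=cam('wrist',s);p=proj([546,323,18],c)[0];print(p)
for d in models.silhouettes('wrist','bracket_short'):
    M=d['pixels']*1.;ys,xs=np.nonzero(M);print(d['p'],M.sum(),xs.mean(),ys.mean())
    if abs(xs.mean()-p[0])<60: print([fit(k,[M],[c],(546,323,[-.06]),8) for k in('short','sound')])
E
python3 to.py 516.2 324.8 29.3 -0.061
```

```text
clock: 15.02
eef_pos: [515.6, 319.9, 150.4]
ee_rot: [-0.001, 0.03, 1.0, -0.001]
force: [1.3, 0.4, -2.5]
opening: 64.0
gripper_force: 0.0
15.0167 [515.55784276 319.94448373 150.4075252 ] [-7.17573160e-04  2.98369000e-02  9.99554375e-01 -5.43806585e-04]
[330.80271578 219.9567376 ]
0.64 2853.0 331.4819488257974 217.484402383456
[([np.float64(547.3), np.float64(323.0), np.float64(-0.072)], np.float64(0.058)), ([np.float64(547.1), np.float64(323.0), np.float64(-0.068)], np.float64(0.11))]
now 15.1167 [516.1 319.8 151.6] turn [-0.      0.0002  0.    ] shift(now) [  0.3   5.  122.3] shift(after turn) [  0.3   5.  122.3] j [ 0.51  0.    1.69 -0.    1.45 -1.  ]
```

View pics/w5.png

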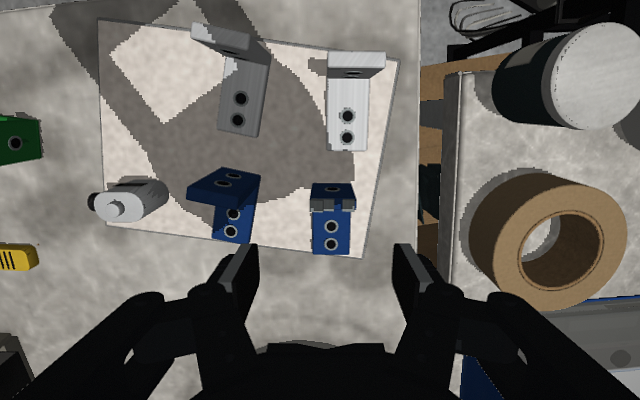

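w5 shows the short blue bracket with its ragged bare break at (331,217), clear of the sound blue one at (225,205). Next I'll descend on it and grip.

```bash
python3 -m creep '[{"fingers":0.25,"dx":-0.5,"dy":5,"dz":8,"rx":0,"ry":0,"rz":0.005},{"fingers":0.25,"dx":0,"dy":0,"dz":16,"rx":0,"ry":0,"rz":0},{"fingers":0.25,"dx":0,"dy":0,"dz":18,"rx":0,"ry":0,"rz":0},{"fingers":0.25,"dx":0,"dy":0,"dz":18,"rx":0,"ry":0,"rz":0},{"fingers":0.25,"dx":0,"dy":0,"dz":18,"rx":0,"ry":0,"rz":0},{"fingers":0.25,"dx":0,"dy":0,"dz":18,"rx":0,"ry":0,"rz":0},{"fingers":0.25,"dx":0,"dy":0,"dz":16,"rx":0,"ry":0,"rz":0},{"fingers":0.25,"dx":0,"dy":0,"dz":9,"rx":0,"ry":0,"rz":0},{"fingers":0.25,"dx":0,"dy":0,"dz":0,"rx":0,"ry":0,"rz":0},{"fingers":0.25,"dx":0,"dy":0,"dz":0,"rx":0,"ry":0,"rz":0}]'
python3 to.py 516.9 325 29.3 -0.066
```

```text
clock: 15.95
eef_pos: [517.0, 325.5, 30.6]
ee_rot: [-0.0, 0.033, 0.999, -0.0]
force: [0.2, 0.8, -2.4]
opening: 64.6
gripper_force: 0.0
now 15.95 [517.  325.5  30.6] turn [-0.0001 -0.0002 -0.0002] shift(now) [ 0.1 -0.5  1.3] shift(after turn) [ 0.1 -0.5  1.3] j [ 0.52  0.11  1.79  0.    1.25 -0.98]
```

```bash
python3 -m creep '[{"fingers":0.4,"dx":0,"dy":0,"dz":0.8,"rx":0,"ry":0,"rz":0},{"fingers":0.5,"dx":0,"dy":0,"dz":0,"rx":0,"ry":0,"rz":0},{"fingers":0.6,"dx":0,"dy":0,"dz":0,"rx":0,"ry":0,"rz":0},{"fingers":0.7,"dx":0,"dy":0,"dz":0,"rx":0,"ry":0,"rz":0},{"fingers":0.8,"dx":0,"dy":0,"dz":0,"rx":0,"ry":0,"rz":0},{"fingers":1,"dx":0,"dy":0,"dz":0,"rx":0,"ry":0,"rz":0},{"fingers":1,"dx":0,"dy":0,"dz":0,"rx":0,"ry":0,"rz":0},{"fingers":1,"dx":0,"dy":0,"dz":0,"rx":0,"ry":0,"rz":0}]' 60
python3 -m creep '[{"fingers":1,"dx":0,"dy":0,"dz":-5,"rx":0,"ry":0,"rz":0},{"fingers":1,"dx":0,"dy":0,"dz":-10,"rx":0,"ry":0,"rz":0},{"fingers":1,"dx":0,"dy":0,"dz":-18,"rx":0,"ry":0,"rz":0},{"fingers":1,"dx":0,"dy":0,"dz":-20,"rx":0,"ry":0,"rz":0},{"fingers":1,"dx":0,"dy":0,"dz":-20,"rx":0,"ry":0,"rz":0},{"fingers":1,"dx":0,"dy":0,"dz":-20,"rx":0,"ry":0,"rz":0},{"fingers":1,"dx":0,"dy":0,"dz":-20,"rx":0,"ry":0,"rz":0},{"fingers":1,"dx":0,"dy":0,"dz":-10,"rx":0,"ry":0,"rz":-0.06},{"fingers":1,"dx":0,"dy":0,"dz":0,"rx":0,"ry":0,"rz":-0.1},{"fingers":1,"dx":0,"dy":0,"dz":0,"rx":0,"ry":0,"rz":-0.1},{"fingers":1,"dx":0,"dy":0,"dz":0,"rx":0,"ry":0,"rz":-0.05},{"fingers":1,"dx":0,"dy":0,"dz":0,"rx":0,"ry":0,"rz":0},{"fingers":1,"dx":0,"dy":0,"dz":0,"rx":0,"ry":0,"rz":0}]'
python3 to.py 434.6 -137.2 150 0.243
```

```text
clock: 16.62
eef_pos: [517.4, 325.9, 30.8]
ee_rot: [0.001, 0.033, 0.999, 0.0]
force: [-2.0, -2.2, 7.1]
opening: 35.1
gripper_force: 60.2
clock: 17.7
eef_pos: [516.9, 325.6, 153.0]
ee_rot: [0.0, -0.121, 0.993, 0.0]
force: [1.1, 1.3, -5.0]
opening: 35.1
gripper_force: 59.9
now 17.7 [516.9 325.6 153. ] turn [ 0.      0.0001 -0.0007] shift(now) [ 190.9 -429.5    3. ] shift(after turn) [ 191.2 -429.4    3. ] j [ 0.52  0.01  1.68  0.    1.45 -1.29]
```

```bash
python3 -m creep '[{"fingers":1,"dx":5,"dy":-11,"dz":0,"rx":0,"ry":0,"rz":0},{"fingers":1,"dx":12,"dy":-27,"dz":0,"rx":0,"ry":0,"rz":0},{"fingers":1,"dx":12,"dy":-27,"dz":0,"rx":0,"ry":0,"rz":0},{"fingers":1,"dx":12,"dy":-27,"dz":0,"rx":0,"ry":0,"rz":0},{"fingers":1,"dx":12,"dy":-27,"dz":0,"rx":0,"ry":0,"rz":0},{"fingers":1,"dx":12,"dy":-27,"dz":0,"rx":0,"ry":0,"rz":0},{"fingers":1,"dx":12,"dy":-27,"dz":0,"rx":0,"ry":0,"rz":0},{"fingers":1,"dx":12,"dy":-27,"dz":0,"rx":0,"ry":0,"rz":0},{"fingers":1,"dx":12,"dy":-27,"dz":0,"rx":0,"ry":0,"rz":0},{"fingers":1,"dx":12,"dy":-27,"dz":0,"rx":0,"ry":0,"rz":0},{"fingers":1,"dx":12,"dy":-27,"dz":0,"rx":0,"ry":0,"rz":0},{"fingers":1,"dx":12,"dy":-27,"dz":0,"rx":0,"ry":0,"rz":0},{"fingers":1,"dx":12,"dy":-27,"dz":0,"rx":0,"ry":0,"rz":0},{"fingers":1,"dx":12,"dy":-27,"dz":0,"rx":0,"ry":0,"rz":0},{"fingers":1,"dx":12,"dy":-27,"dz":0,"rx":0,"ry":0,"rz":0},{"fingers":1,"dx":12,"dy":-27,"dz":0,"rx":0,"ry":0,"rz":0},{"fingers":1,"dx":6,"dy":-13,"dz":0,"rx":0,"ry":0,"rz":0},{"fingers":1,"dx":0,"dy":0,"dz":0,"rx":0,"ry":0,"rz":0},{"fingers":1,"dx":0,"dy":0,"dz":0,"rx":0,"ry":0,"rz":0}]'
python3 to.py 434.6 -137.2 34 0.243
python3 -c "
from h import *
im=optics.capture('side');cv2.imwrite('pics/s6.png',cv2.resize(im[130:330,180:440,::-1],None,fx=2.5,fy=2.5))"
```

```text
clock: 19.28
eef_pos: [434.7, -137.6, 152.6]
ee_rot: [-0.0, -0.12, 0.993, 0.0]
force: [0.1, 1.0, -5.2]
opening: 34.9
gripper_force: 60.3
now 19.2833 [ 434.7 -137.6  152.6] turn [ 0.0001 -0.0001 -0.0021] shift(now) [  0.    0.4 118.6] shift(after turn) [1.000e-01 4.000e-01 1.186e+02] j [-0.36 -0.35  1.99  0.    1.5  -2.17]
```

View pics/s6.png

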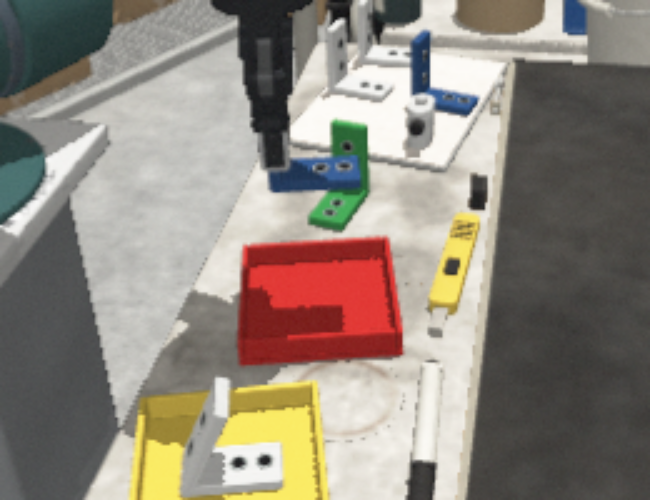

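s6 shows the short bracket carried level at (315,172), with the bent one standing in the yellow tray at (230,450) and the red tray at (320,300). I'll lower it.

```bash
python3 -m creep '[{"fingers":1,"dx":0,"dy":0,"dz":8,"rx":0,"ry":0,"rz":0},{"fingers":1,"dx":0,"dy":0,"dz":18,"rx":0,"ry":0,"rz":0},{"fingers":1,"dx":0,"dy":0,"dz":18,"rx":0,"ry":0,"rz":0},{"fingers":1,"dx":0,"dy":0,"dz":18,"rx":0,"ry":0,"rz":0},{"fingers":1,"dx":0,"dy":0,"dz":18,"rx":0,"ry":0,"rz":0},{"fingers":1,"dx":0,"dy":0,"dz":18,"rx":0,"ry":0,"rz":0},{"fingers":1,"dx":0,"dy":0,"dz":12,"rx":0,"ry":0,"rz":0},{"fingers":1,"dx":0,"dy":0,"dz":7,"rx":0,"ry":0,"rz":0},{"fingers":1,"dx":0,"dy":0,"dz":3,"rx":0,"ry":0,"rz":0},{"fingers":1,"dx":0,"dy":0,"dz":1,"rx":0,"ry":0,"rz":0},{"fingers":1,"dx":0,"dy":0,"dz":0,"rx":0,"ry":0,"rz":0},{"fingers":1,"dx":0,"dy":0,"dz":0,"rx":0,"ry":0,"rz":0}]'
python3 -m creep '[{"fingers":1,"dx":0,"dy":0,"dz":1,"rx":0,"ry":0,"rz":0},{"fingers":1,"dx":0,"dy":0,"dz":0.5,"rx":0,"ry":0,"rz":0},{"fingers":1,"dx":0,"dy":0,"dz":0,"rx":0,"ry":0,"rz":0},{"fingers":1,"dx":0,"dy":0,"dz":0,"rx":0,"ry":0,"rz":0}]'
```

```text
clock: 20.33
eef_pos: [435.8, -137.0, 32.4]
ee_rot: [0.001, -0.122, 0.993, -0.0]
force: [0.3, -0.2, -5.0]
opening: 35.0
gripper_force: 60.3
clock: 20.67
eef_pos: [435.4, -136.9, 30.2]
ee_rot: [0.0, -0.122, 0.993, -0.0]
force: [0.8, 0.3, -4.9]
opening: 35.2
gripper_force: 60.3
```

```bash
python3 -m creep '[{"fingers":1,"dx":0,"dy":0,"dz":1,"rx":0,"ry":0,"rz":0},{"fingers":1,"dx":0,"dy":0,"dz":0.7,"rx":0,"ry":0,"rz":0},{"fingers":1,"dx":0,"dy":0,"dz":0,"rx":0,"ry":0,"rz":0},{"fingers":1,"dx":0,"dy":0,"dz":0,"rx":0,"ry":0,"rz":0}]'
python3 -m creep '[{"fingers":1,"dx":0,"dy":0,"dz":0.6,"rx":0,"ry":0,"rz":0},{"fingers":1,"dx":0,"dy":0,"dz":0,"rx":0,"ry":0,"rz":0},{"fingers":1,"dx":0,"dy":0,"dz":0,"rx":0,"ry":0,"rz":0}]'
```

```text
clock: 21.0
eef_pos: [435.3, -136.8, 28.3]
ee_rot: [-0.0, -0.122, 0.993, 0.0]
force: [0.7, 0.3, -5.5]
opening: 34.9
gripper_force: 60.3
clock: 21.25
eef_pos: [435.4, -136.9, 27.9]
ee_rot: [0.0, -0.122, 0.993, -0.0]
force: [-0.5, -0.6, -4.7]
opening: 35.0
gripper_force: 60.4
```

```bash
python3 -m creep '[{"fingers":1,"dx":0,"dy":0,"dz":0.5,"rx":0,"ry":0,"rz":0},{"fingers":1,"dx":0,"dy":0,"dz":0,"rx":0,"ry":0,"rz":0},{"fingers":1,"dx":0,"dy":0,"dz":0,"rx":0,"ry":0,"rz":0}]'
python3 -m creep '[{"fingers":1,"dx":0,"dy":0,"dz":0.4,"rx":0,"ry":0,"rz":0},{"fingers":1,"dx":0,"dy":0,"dz":0,"rx":0,"ry":0,"rz":0},{"fingers":1,"dx":0,"dy":0,"dz":0,"rx":0,"ry":0,"rz":0}]'
```

```text
clock: 21.5
eef_pos: [435.4, -136.9, 27.8]
ee_rot: [0.0, -0.122, 0.993, -0.0]
force: [-5.2, -0.3, 6.4]
opening: 35.1
gripper_force: 61.3
clock: 21.75
eef_pos: [435.5, -137.0, 27.8]
ee_rot: [0.0, -0.122, 0.993, -0.0]
force: [-6.5, 2.1, 11.3]
opening: 34.8
gripper_force: 62.2
```

```bash
python3 -m creep '[{"fingers":0.56,"dx":0,"dy":0,"dz":0,"rx":0,"ry":0,"rz":0},{"fingers":0.52,"dx":0,"dy":0,"dz":0,"rx":0,"ry":0,"rz":0},{"fingers":0.45,"dx":0,"dy":0,"dz":0,"rx":0,"ry":0,"rz":0},{"fingers":0.35,"dx":0,"dy":0,"dz":0,"rx":0,"ry":0,"rz":0},{"fingers":0.25,"dx":0,"dy":0,"dz":0,"rx":0,"ry":0,"rz":0},{"fingers":0.25,"dx":0,"dy":0,"dz":0,"rx":0,"ry":0,"rz":0},{"fingers":0.25,"dx":0,"dy":0,"dz":-5,"rx":0,"ry":0,"rz":0},{"fingers":0.25,"dx":0,"dy":0,"dz":-15,"rx":0,"ry":0,"rz":0},{"fingers":0.25,"dx":0,"dy":0,"dz":-20,"rx":0,"ry":0,"rz":0},{"fingers":0.25,"dx":0,"dy":0,"dz":-20,"rx":0,"ry":0,"rz":0},{"fingers":0.25,"dx":0,"dy":0,"dz":-20,"rx":0,"ry":0,"rz":0},{"fingers":0.25,"dx":0,"dy":0,"dz":-25,"rx":0,"ry":0,"rz":0},{"fingers":0.25,"dx":0,"dy":0,"dz":-25,"rx":0,"ry":0,"rz":0},{"fingers":0.25,"dx":0,"dy":0,"dz":-25,"rx":0,"ry":0,"rz":0},{"fingers":0.25,"dx":0,"dy":0,"dz":-25,"rx":0,"ry":0,"rz":0},{"fingers":0.25,"dx":0,"dy":0,"dz":-10,"rx":0,"ry":0,"rz":0},{"fingers":0.25,"dx":0,"dy":0,"dz":0,"rx":0,"ry":0,"rz":0},{"fingers":0.25,"dx":0,"dy":0,"dz":0,"rx":0,"ry":0,"rz":0}]'
python3 - <<'E'
from h import *
a=optics.capture('side')[120:380,180:440];b=optics.capture('wrist')
a=cv2.resize(a,(400,400));b=cv2.resize(b,(400,250));b=np.vstack([b,np.zeros((150,400,3),np.uint8)])
cv2.imwrite('pics/f.png',np.hstack([a,b])[:,:,::-1])
E
```

```text
clock: 23.25
eef_pos: [435.3, -136.8, 216.2]
ee_rot: [-0.0, -0.122, 0.993, 0.0]
force: [0.5, -0.6, -3.1]
opening: 64.1
gripper_force: 0.0
```

View pics/f.png

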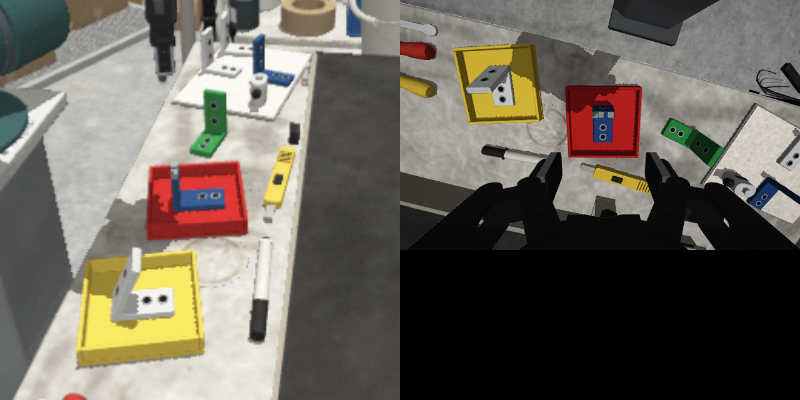

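The picture shows both brackets standing upright with their feet flat: the bent one in yellow (145,295) and the short one in red (198,195). The three sound brackets and the counter stand on the board, and the gripper is clear.

```bash
python3 -c "
from plant import ctrl
print(ctrl.finish_job())"
```

```text
the job is handed in; nothing more can be done
None
```

The job is handed in: the bent bracket stands upright in the yellow tray and the short one in the red tray, both set down gently, and the three sound brackets and the tally counter were left standing on the board (about 23 s used).

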